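# Unload the coupon fixture and zero the peak pointer

### The arm

A 6-joint arm with a two-finger parallel gripper is mounted at the origin on a cart in front of the work surface, level with it; the furniture and walls round the work are solid. World frame = base frame: x ahead of the robot, y to its left, z up, the work surface at z = 0. Lengths are in m, angles in degrees, forces in N, time in s.
With the tool pointing down it reaches from about 0.35 to 0.875 m from the base axis. Payload 4.2 kg.
Tool frame: the origin (TCP) lies midway between the tips of the shut fingers; the grasp point (between the pads) lies 19 mm behind it; z points along the fingers, y is the line along which they close (so a half turn about z gives the same grasp; the last joint's range is limited). The gripper opens to 87 mm and grips with 3 to 60 N. Pads are 19 mm wide; open, the fingers measure 117 mm over their backs; the gripper's body (75 mm by 190 mm) begins 51 mm behind the grasp point.
Start: joints at [83.572, 22.042, 0.453, 0, -68.411, -14.817], TCP at [0.226, 0.583, 0.223] pointing down, gripper open.
Joint ranges: [-179.83, 179.83], [-69.29, 118.12], [-61.27, 80.66], [-181.25, 117.63], [-171.15, -9.14], [-177.46, 177.46]. Speed limits (degrees/s): [159.86, 159.86, 180, 180, 180, 180].

### API

Orientations are given as a 3x3 rotation matrix whose columns are the frame's x, y, z axes.
In Python, from station import r, cams gives the robot as it stands.
- The arm moves only by the tool play_rows, never from a script. Its argument "commands" is text: rows parted by semicolons, each of 6 numbers parted by spaces: the shift along the world's x, y, z normalised to -1 to 1, where 1 is 30 mm, then the turn, a rotation vector about the world's x, y, z normalised to -1 to 1, where 1 is 0.15 rad. A call has 1 to 20 rows; each row shifts and turns the commanded pose from where the row before left it; what a row does not reach is not made up. A row lasts 1/10 s, in which the tool goes at most 50 mm and 8.59 degrees, less where a joint would pass 70% of its speed; a pose out of reach is approached as far as the arm can. A call with a number of a shift or a turn outside -1 to 1 is refused whole. A call with a gripper value outside its range is refused whole. "grip" is the finger opening in mm, from 0 to 87, set as the call begins (left out, the last holds). The fingers move at their own pace and stop on an object; the grip force is fixed at half the most. Time passes only in rows, so rows that do not move let the fingers close. It gives the time, the measured TCP pose, the force, the opening and the grip force at its end, in the units of the state.
- r.sense(): the state, without advancing time (a new reading comes with each control period).
- cams.capture(name): name is "scene" or "top" or "wrist"; returns (picture, depth): 384x512x3 uint8, blue, green, red; 384x512 float32, m along the optical axis (not along the pixel's ray), 0 where there is no reading.
- cams.camera_info(name): a dict with "mtx" (3x3 intrinsics, pixels), "R" (3x3) and "t" (3): a world point X has camera coordinates R X + t. Camera axes: x right, y down, z forward; pixel columns grow to the right and rows downward; lengths in m; the calibration is good to about 2 mm. A picture is of the moment at which its call begins: read the wrist's pose just before it. camera_info takes no time and is no camera call; for the wrist camera it gives the pose at the moment of the call.
- r.finish_job(): hands the job in; it is judged then, once.
The state is a dict: "time_s": time; "joints": joint angles; "joint_velocities": joint speeds; "effort": joint torques, N m; "tcp_pos": TCP position; "ee_rot": TCP orientation; "wrist_force": force on the tool from outside, world axes, zero at the start; "moment": the same for the moment, N m; "gripper_width": opening from 0.0 (shut) to 1.0 (fully open); "gripper_force": force on a finger pad.
Only numpy, scipy, OpenCV 4.12 (cv2) and the standard library are available. Lean on these libraries where they do the work, as an engineer would, in place of code of your own. Each camera call takes 0.05 s, during which the arm holds its last target. There are 200 camera calls.

### The job

The load test is over: lift the hinged clamp bar of the fixture right up by its handle, slide every test coupon out from under it and lay them all flat inside the grey tray (stacking is fine), then swing the empty fixture's bar fully down again. Also turn the reset knob of the peak-load indicator back to its zero stop, so that all is ready for the next test; leave the oil bottle, the ring and the dial gauge where they are.

Things in the scene. Friction and masses are not known exactly. Their poses are not given: they have to be found in the camera images.
- fixture: Fixed aluminium fixture; origin on the bench under its centre, front faces its -x (robot), z up. Bed: x -25 to +55 mm, y -114 to +114, top 30 mm up. Four coupon places at y = -90, -30, +30, +90 mm, one may be empty. Handle and hinge: see the bar.
- bridge (a point): Middle of the top of the fixed bridge plate, x = +36.5, z = +48 mm in the fixture. The plate (x +24 to +49 mm, underside 41 mm up) covers the rear 24 mm of each coupon, with cheeks beside it (channel 30 mm wide) and a stop behind it: a coupon must be slid level 30 mm or more to the front (fixture -x) before it can be lifted.
- clamp_bar (a joint): Clamp bar angle, rad: 0 fully down (start), 1.25 fully up. Hinge axis along the fixture's y through x = +42, z = +53 mm. Stiff hinge: stays where left (0.15 N m, 3 to 6 N at the handle). Down, the bar (x -2 to +12 mm, top 49 mm up) has teeth beside the coupons' waists that lock them in; above 1.0 rad they are free. At 1.25 bar and handle lie at fixture x > +10 mm.
- handle (a point): Middle of the bar's handle: round black rod, 12 mm thick, 80 mm long, along the fixture's y, on two thin stems at y = -36 and +36 mm; its middle 60 mm is free to pinch or hook from above. Bar down: fixture x = -23, y = 0, z = 78 mm, 70 mm from the hinge axis; it swings up and back to x = +45, z = 123 mm at 1.25 rad. The rod may turn between the fingertips.
- coupon_1: Flat dog-bone steel coupon, 110 (x) x 24 (y) x 6 mm (z), 50 to 100 g, origin at its centre; two heads 32 mm long, waist 14 mm wide. Clamped, it lies along the fixture's x, centre 7 mm forward of the fixture's origin, 33 mm up; its front head juts 37 mm past the bed, to be pinched across 24 mm. 36 mm free to the next one: open the fingers only to 40-45 mm. May be absent.
- coupon_2: Flat dog-bone steel coupon, 110 (x) x 24 (y) x 6 mm (z), 50 to 100 g, origin at its centre; two heads 32 mm long, waist 14 mm wide. Clamped, it lies along the fixture's x, centre 7 mm forward of the fixture's origin, 33 mm up; its front head juts 37 mm past the bed, to be pinched across 24 mm. 36 mm free to the next one: open the fingers only to 40-45 mm. May be absent.
- coupon_3: Flat dog-bone steel coupon, 110 (x) x 24 (y) x 6 mm (z), 50 to 100 g, origin at its centre; two heads 32 mm long, waist 14 mm wide. Clamped, it lies along the fixture's x, centre 7 mm forward of the fixture's origin, 33 mm up; its front head juts 37 mm past the bed, to be pinched across 24 mm. 36 mm free to the next one: open the fingers only to 40-45 mm. May be absent.
- coupon_4: Flat dog-bone steel coupon, 110 (x) x 24 (y) x 6 mm (z), 50 to 100 g, origin at its centre; two heads 32 mm long, waist 14 mm wide. Clamped, it lies along the fixture's x, centre 7 mm forward of the fixture's origin, 33 mm up; its front head juts 37 mm past the bed, to be pinched across 24 mm. 36 mm free to the next one: open the fingers only to 40-45 mm. May be absent.
- tray: Loose grey open tray, 0.5 kg, outside 150 (its x) x 130 (its y) mm, 30 mm high, walls and floor 3 mm; origin at the centre of its underside, z up. Stands left of the fixture on the dark mat (z = 0) or right of it on the bare bench (3 mm lower), its x roughly along the world's x. Coupons fit lengthwise along its x, e.g. two stacks of two at y = -30 and +30 mm.
- indicator: Fixed peak-load indicator, a grey box 96 x 96 mm, 38 mm high, with a round white dial on top, on the fixture's other side; origin on the bench under its centre, z up. The knob's axis is vertical through its origin. Zero mark and stop lie towards its own +y; the scale runs clockwise from there.
- peak_knob (a joint): Turn of the black reset knob with the peak pointer, rad: 0 = on zero, against its stop; grows CLOCKWISE seen from above (to 3.2). Starts between 1.9 and 3.0, so turn it counter-clockwise, in two or more grasps. Friction 0.04 N m; stays where left.
- knob_grip (a point): Point on the knob's axis to grip at, 63.5 mm above the bench. The grip is an upright wing 36 mm long, 10 mm thick, 53 to 72 mm above the bench. With the joint at 0 wing and pointer lie along the indicator's y and the pointer points to its +y.
- oil_bottle: Bystander: white oil bottle with a red spout, 52 mm across, 136 mm high, origin under its centre. Leave alone.
- ring_gauge: Bystander: steel setting ring, 58 mm across, 16 mm high, origin under its centre. Leave alone.
- dial_gauge: Bystander: dial indicator lying on its back, 108 x 58 x 22 mm, origin under its centre. Leave alone.

How it is judged:
By the outcome, as a careful person would: the job done as asked, in the order asked, and still so for the second after the job is handed in, with the robot touching nothing.
Of coupon_1, coupon_2, coupon_3, coupon_4 only 3 to 4 are there at a start; the rules pass over those that are not, and their reading is None.
At some moment in a run one of tray may be knocked a few centimetres aside while the robot is not near it.
Once in a run the grip may slacken for a moment while it holds something.
It also fails if it takes over 200 s, if anything falls off the work surface, if the arm or the gripper's body presses on something with over 40 N, if the wrist force passes 120 N, or if a joint passes its speed limit or range.

## Working session

There is one attempt and no reset: what is moved stays moved. The work goes in short steps, Python scripts to look and compute and a tool call to move; the robot and the scene stay as the last step left them, time stands still between calls to the robot, and variables do not carry over. Pictures are saved under pics/ and viewed, at most 14 in all, crops included, and the job is handed in when it is done.

Besides the shell and the picture viewer there is one more tool, called after "Request:" by a JSON object that holds its "fn" and its "kwargs", one argument or row to a line. play_rows: Moves the arm, as the interface text tells. Scaled input: -1 to 1 covers 30 mm each way for a shift and 0.15 rad each way for a turn. Its arguments: {"type":"object","properties":{"commands":{"type":"string"},"grip":{"type":"number"}},"required":["commands"]}

```bash
mkdir -p pics; ls; cat > h.py <<'E'
import numpy as np, cv2
from station import r, cams
def snap(n,tag):
    i=cams.camera_info(n); p,d=cams.capture(n); cv2.imwrite(f'pics/{tag}.png',p); np.savez(f'pics/{tag}.npz',p=p,d=d,mtx=i['mtx'],R=i['R'],t=i['t']); return p,d,i
def ray(i,u,v,z):
    K,R,t=np.array(i['mtx']),np.array(i['R']),np.array(i['t']).ravel()
    d=R.T@np.linalg.inv(K)@np.array([u,v,1.]); c=-R.T@t
    return c+d*(z-c[2])/d[2]
def cloud(i,d):
    K,R,t=np.array(i['mtx']),np.array(i['R']),np.array(i['t']).ravel()
    v,u=np.mgrid[:d.shape[0],:d.shape[1]]
    P=np.stack([(u-K[0,2])/K[0,0]*d,(v-K[1,2])/K[1,1]*d,d],-1)
    return (P-t)@R
def load(tag):
    z=np.load(f'pics/{tag}.npz'); return z['p'],z['d'],{k:z[k] for k in('mtx','R','t')}
E
python3 - <<'E'
from h import *
for n in('top','scene'):
    p,d,i=snap(n,n+'0'); print(n,-np.array(i['R']).T@np.array(i['t']).ravel(), i['mtx'])
print(r.sense())
a=np.vstack([cv2.imread('pics/top0.png')]);cv2.imwrite('pics/top0b.png',cv2.resize(a,(800,600)))
E
```

```text
pics
top [ 0.43068069 -0.12281133  1.60559837] [[432.03775017   0.         253.85210255]
 [  0.         432.03775017 188.28381949]
 [  0.           0.           1.        ]]
scene [-0.22765271 -0.82794869  0.69421918] [[367.26788556   0.         256.72413525]
 [  0.         367.26788556 195.81738178]
 [  0.           0.           1.        ]]
{'time_s': 0.1, 'joints': array([ 8.35718347e+01,  2.20866948e+01,  3.88599433e-01, -2.43445012e-02,
       -6.84112075e+01, -1.48171244e+01]), 'joint_velocities': array([ 0.06301018, -0.10803906,  0.17790562,  0.18532255, -0.05949786,
        0.06206298]), 'effort': array([-3.68827668e-04, -3.91687524e+01,  1.87936592e+01,  4.23183426e+00,
        1.35187534e-02, -7.37043842e-05]), 'tcp_pos': array([0.22626495, 0.58203834, 0.2215747 ]), 'ee_rot': array([[ 9.31980896e-01, -3.62506885e-01, -6.06177837e-04],
       [-3.62507377e-01, -9.31979063e-01, -1.85143502e-03],
       [ 1.06212888e-04,  1.94524600e-03, -9.99998102e-01]]), 'wrist_force': array([ 0.17375233, -0.01659292,  0.31624405]), 'moment': array([ 0.06511527,  0.02280112, -0.00764629]), 'gripper_force': 0.0, 'gripper_width': 0.9994008728907011}
```

View pics/top0b.png

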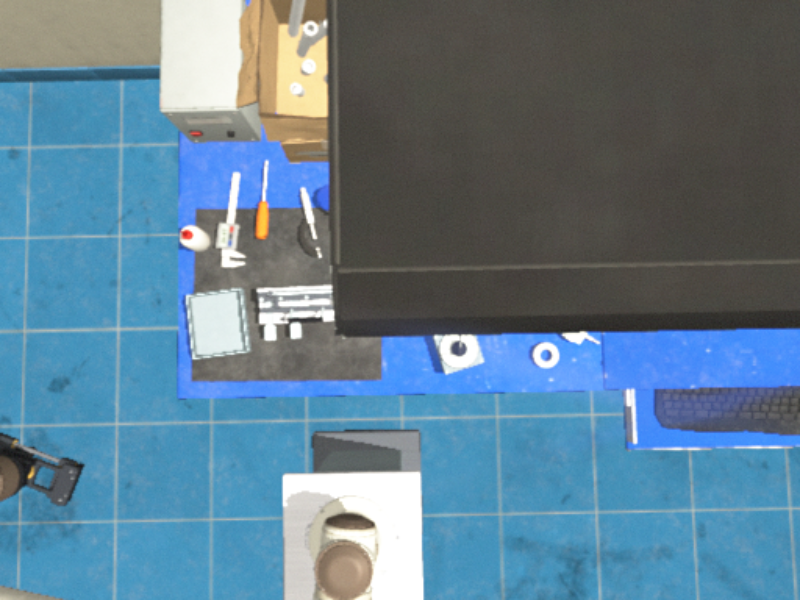

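View pics/scene0.png

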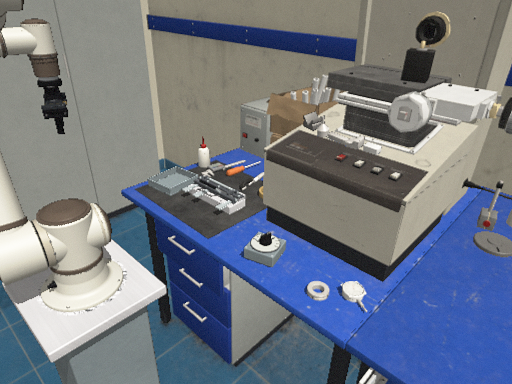

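Top view (800x600): tray at (217,322), fixture from (257,305) to behind the machine at x>335, coupon heads at (270,332) and (295,330), indicator at (460,350), ring (546,355), bottle (195,238). Scene view: fixture at (215,190), knob at (265,242), machine right behind.

```bash
python3 - <<'E'
from h import *
p,d,i=load('top0')
P=cloud(i,d); s=512/800
for n,u,v in[('tray',217,322),('trayTL',188,295),('trayTR',243,291),('trayBR',248,352),('trayBL',193,358),('fixTL',258,290),('head1',270,332),('head2',295,330),('ind',460,348),('machine front low',500,328),('machine front top',500,268),('mach left',336,300),('mach left',336,200),('bottle',195,238)]:
    print(n,P[int(v*s),int(u*s)].round(3))
p2,d2,i2=load('scene0')
P2=cloud(i2,d2)
for n,u,v in[('knob',265,238),('mach bl',268,195),('mach br',378,263),('mach edge top l',270,150),('mach edge top r',412,185),('mach bot',300,222)]:
    print(n,P2[v,u].round(3))
c=p2[140:270,130:300]; cv2.imwrite('pics/scene0c.png',cv2.resize(c,None,fx=4.5,fy=4.5,interpolation=cv2.INTER_CUBIC))
# machine region check: cloud points x>.3 y<0 by z
q=P2[(d2>0)]; m=(q[:,2]>.1)&(q[:,2]<.6)&(q[:,0]>.3)&(q[:,0]<1.2)&(q[:,1]>-1)&(q[:,1]<.2)
for z in np.arange(.1,.6,.05):
    k=q[m&(abs(q[:,2]-z)<.02)]
    if len(k): print(round(z,2),k[:,0].min().round(3),k[:,1].min().round(3),k[:,1].max().round(3))
E
```

```text
tray [0.507 0.315 0.007]
trayTL [ 0.577  0.387 -0.008]
trayTR [0.58  0.25  0.013]
trayBR [0.436 0.241 0.006]
trayBL [0.424 0.362 0.034]
fixTL [0.58  0.206 0.047]
head1 [0.482 0.183 0.035]
head2 [0.484 0.125 0.035]
ind [ 0.436 -0.256  0.073]
machine front low [ 0.441 -0.171  1.281]
machine front top [ 0.468 -0.169  1.3  ]
mach left [ 0.455 -0.093  1.292]
mach left [ 0.5   -0.095  1.3  ]
bottle [0.698 0.344 0.083]
knob [ 0.427 -0.261  0.062]
mach bl [ 0.552 -0.157  0.114]
mach br [ 0.567 -0.546  0.057]
mach edge top l [ 0.555 -0.155  0.268]
mach edge top r [ 0.617 -0.564  0.283]
mach bot [ 0.566 -0.282  0.063]
0.1 0.551 -0.686 0.142
0.15 0.547 -0.689 0.143
0.2 0.549 -0.581 0.148
0.25 0.543 -0.581 0.15
0.3 0.583 -0.581 0.191
0.35 0.702 -0.58 0.089
0.4 0.62 -0.697 0.068
0.45 0.604 -0.693 -0.134
0.5 0.622 -0.671 -0.136
0.55 0.847 -0.573 -0.134
```

View pics/scene0c.png

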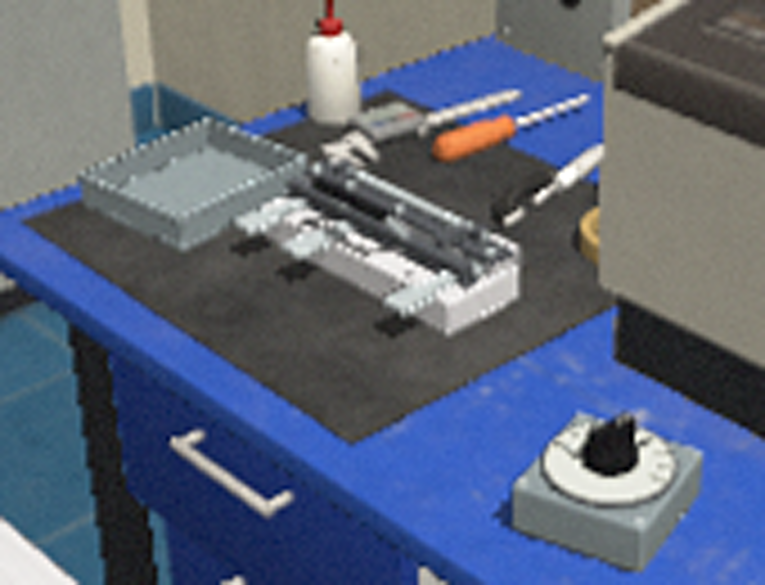

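Scene crop: three coupons with heads at (260,215), (305,240), (420,290), one place empty; tray left, knob at (610,445). Moving the wrist camera over the fixture.

Request:
{"fn": "play_rows", "kwargs": {
  "commands": "0.2 -0.9 0.3 0 0 0.14;0.2 -0.9 0.3 0 0 0.14;0.4 -0.9 0.3 0 0 0.14;0.4 -0.9 0.3 0 0 0.14;0.4 -0.9 0.3 0 0 0.14;0.4 -0.9 0.3 0 0 0.14;0.4 -0.9 0.3 0 0 0.14;0.4 -0.9 0.3 0 0 0.14;0.4 -0.9 0.3 0 0 0.14;0.4 -0.9 0.3 0 0 0.14;0.4 -0.9 0.3 0 0 0.14;0.4 -0.9 0.3 0 0 0.14;0.4 -0.9 0.3 0 0 0.14;0.4 -0.9 0 0 0 0.14;0.4 -0.9 0 0 0 0.14;0.4 -0.9 0 0 0 0.14;0.4 -0.9 0 0 0 0.14;0.4 -0.9 0 0 0 0.1;0 0 0 0 0 0;0 0 0 0 0 0"
}}

```text
time_s: 2.1
tcp_pos: [0.4303, 0.096, 0.3391]
ee_rot: [[1.0, -0.001, -0.001], [-0.001, -1.0, -0.0], [-0.001, 0.0, -1.0]]
wrist_force: [0.1, -0.8, 0.1]
gripper_width: 1.002
gripper_force: 0.0
```

```bash
python3 - <<'E'
from h import *
p,d,i=snap('wrist','w1'); print(-np.array(i['R']).T@np.array(i['t']).ravel(),np.array(i['R']).round(2),r.sense()['tcp_pos'])
cv2.imwrite('pics/w1b.png',cv2.resize(p,(800,600)))
E
```

```text
[0.49985591 0.09551804 0.50170827] [[ 0.   -1.    0.  ]
 [-0.97 -0.    0.25]
 [-0.25 -0.   -0.97]] [0.43021791 0.09653482 0.33922331]
```

View pics/w1b.png

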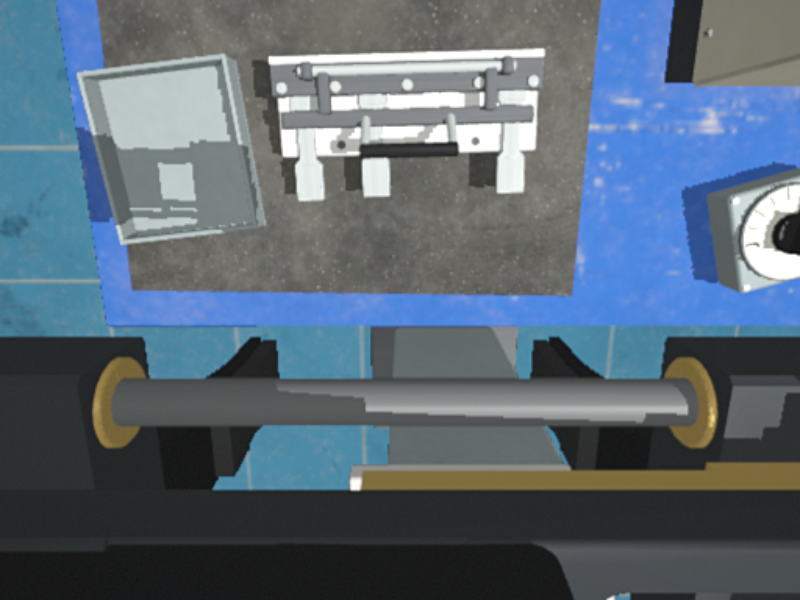

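Wrist view (800x600): handle (362..457,150), coupon front edges at (311,198), (376,196), (511,191); tray corners (80,73),(232,56),(263,226),(123,243); knob at (795,233).

```bash
python3 - <<'E'
from h import *
p,d,i=load('w1'); s=512/800
def f(n,u,v,z): print(n,(1000*ray(i,u*s,v*s,z)).round(0)[:2])
f('hL',362,150,.078);f('hR',457,150,.078)
for a in[(298,199),(325,197),(363,196),(390,195),(497,192),(525,190)]: f('cpn',*a,.036)
for a in[(270,57),(543,49)]: f('fixback',*a,.048)
for a in[(80,73),(232,56),(263,226),(123,243)]: f('tray',*a,.030)
f('knob',797,235,.06)
g=cv2.cvtColor(p,cv2.COLOR_BGR2GRAY)
m=((g<45)&(np.mgrid[:384,:512][0]<110)&(np.mgrid[:384,:512][0]>85)).astype(np.uint8)[:, :330]
m[:,:200]=0
c=max(cv2.findContours(m,0,2)[0],key=cv2.contourArea); q=cv2.minAreaRect(c);print(q)
P=cloud(i,d); ys,xs=np.where(m>0); k=P[ys,xs]; k=k[k[:,2]>.07]; print(k.min(0),k.max(0),np.median(k,0))
E
```

```text
hL [507. 129.]
hR [507.  53.]
cpn [465. 192.]
cpn [467. 167.]
cpn [468. 133.]
cpn [469. 108.]
cpn [472.  11.]
cpn [473. -14.]
fixback [582. 206.]
fixback [588. -19.]
tray [572. 376.]
tray [586. 243.]
tray [440. 227.]
tray [424. 360.]
knob [ 436. -250.]
((252.0, 99.5), (1.0, 42.0), 90.0)
[0.49985591 0.05470581 0.0796581 ] [0.51334965 0.12994206 0.50170827] [0.50489866 0.09367378 0.08273837]
```

```bash
python3 -c "
from h import *
print(r.sense()['joints'].round(1))"
```

```text
[ 33.9  -0.3 -11.2  -0.  -79.1  56.2]
```

Request:
{"fn": "play_rows", "kwargs": {
  "commands": "0.25 0 -0.6 0 0 -0.93;0.25 0 -0.6 0 0 -0.93;0.25 0 -0.6 0 0 -0.93;0.25 0 -0.6 0 0 -0.93;0.25 0 -0.6 0 0 -0.93;0.25 0 -0.6 0 0 -0.93;0.25 0 -0.6 0 0 -0.93;0.25 0 -0.6 0 0 -0.93;0.25 -0.1 -0.6 0 0 -0.93;0.25 -0.1 -0.6 0 0 -0.93;0.06 0 -0.2 0 0 -0.94;0 0 0 0 0 0;0 0 0 0 0 0",
  "grip": 45
}}

```text
time_s: 3.45
tcp_pos: [0.5072, 0.0913, 0.1538]
ee_rot: [[0.04, -0.999, 0.0], [-0.999, -0.04, -0.0], [0.0, -0.0, -1.0]]
wrist_force: [0.6, -0.2, 0.3]
gripper_width: 0.518
gripper_force: 0.0
```

```bash
python3 - <<'E'
from h import *
print(r.sense()['joints'].round(1))
p,d,i=snap('wrist','w2'); cv2.imwrite('pics/w2b.png',cv2.resize(p,(800,600)))
E
```

```text
[ 28.3  15.1 -20.5   0.  -54.3 -26. ]
```

View pics/w2b.png

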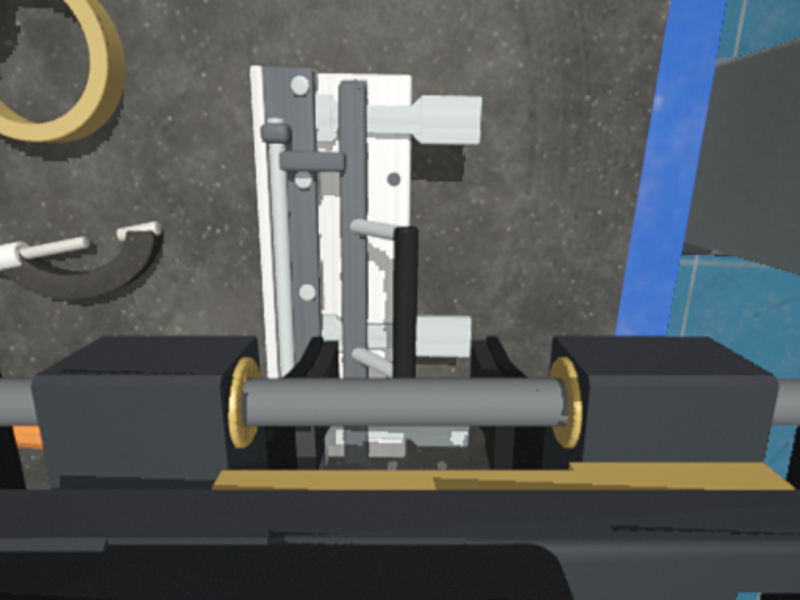

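Wrist view: the black handle (405,300) sits mid-way between the open fingers (330 and 480). Descend and pinch.

Request:
{"fn": "play_rows", "kwargs": {
  "commands": "0 0 -0.5 0 0 0;0 0 -0.5 0 0 0;0 0 -0.5 0 0 0;0 0 -0.5 0 0 0;0 0 -0.5 0 0 0;0 0 -0.43 0 0 0;0 0 0 0 0 0;0 0 0 0 0 0"
}}

```text
time_s: 4.3
tcp_pos: [0.5077, 0.091, 0.0664]
ee_rot: [[0.038, -0.999, 0.001], [-0.999, -0.038, 0.0], [-0.0, -0.001, -1.0]]
wrist_force: [-0.3, 0.5, -0.5]
gripper_width: 0.52
gripper_force: 0.0
```

Request:
{"fn": "play_rows", "kwargs": {
  "commands": "0 0 0 0 0 0;0 0 0 0 0 0;0 0 0 0 0 0;0 0 0 0 0 0;0 0 0 0 0 0;0 0 0 0 0 0;0 0 0 0 0 0",
  "grip": 5
}}

```text
time_s: 5.0
tcp_pos: [0.5073, 0.0905, 0.0658]
ee_rot: [[0.036, -0.999, 0.0], [-0.999, -0.036, 0.0], [-0.0, -0.0, -1.0]]
wrist_force: [-0.7, -0.1, 0.8]
gripper_width: 0.127
gripper_force: 30.0
```

```bash
python3 - <<'E'
import numpy as np
# arc: handle rel hinge at angle a, deltas in units along fixture x, z; yaw 2deg
t=np.linspace(0,1.25,16);p0=np.array([-65,25.])
P=np.array([[c*p0[0]+s*p0[1],-s*p0[0]+c*p0[1]] for c,s in zip(np.cos(t),np.sin(t))])
D=np.diff(P,axis=0)/30
print(';'.join(f'{x:.2f} {x*.036:.2f} {z:.2f} 0 0 0' for x,z in D), P[-1]-P[0])
E
```

```text
0.08 0.00 0.18 0 0 0;0.09 0.00 0.17 0 0 0;0.11 0.00 0.16 0 0 0;0.12 0.00 0.15 0 0 0;0.13 0.00 0.14 0 0 0;0.14 0.01 0.13 0 0 0;0.15 0.01 0.12 0 0 0;0.16 0.01 0.11 0 0 0;0.17 0.01 0.09 0 0 0;0.18 0.01 0.08 0 0 0;0.18 0.01 0.06 0 0 0;0.19 0.01 0.05 0 0 0;0.19 0.01 0.03 0 0 0;0.19 0.01 0.02 0 0 0;0.19 0.01 -0.00 0 0 0 [68.22866193 44.56705932]
```

Request:
{"fn": "play_rows", "kwargs": {
  "commands": "0.08 0 0.18 0 0 0;0.09 0 0.17 0 0 0;0.11 0 0.16 0 0 0;0.12 0 0.15 0 0 0;0.13 0.01 0.14 0 0 0;0.14 0.01 0.13 0 0 0;0.15 0.01 0.12 0 0 0;0.16 0.01 0.11 0 0 0"
}}

```text
time_s: 5.8
tcp_pos: [0.5315, 0.0909, 0.1002]
ee_rot: [[0.035, -0.999, -0.012], [-0.999, -0.035, -0.002], [0.002, 0.012, -1.0]]
wrist_force: [-13.4, 4.9, 5.8]
gripper_width: 0.129
gripper_force: 30.0
```

Request:
{"fn": "play_rows", "kwargs": {
  "commands": "0.17 0.01 0.09 0 0 0;0.18 0.01 0.08 0 0 0;0.18 0.01 0.06 0 0 0;0.19 0.01 0.05 0 0 0;0.19 0.01 0.03 0 0 0;0.19 0.01 0.02 0 0 0;0.19 0.01 0 0 0 0;0 0 0 0 0 0;0 0 0 0 0 0"
}}

```text
time_s: 6.7
tcp_pos: [0.5737, 0.0918, 0.1116]
ee_rot: [[0.036, -0.999, -0.005], [-0.999, -0.036, -0.004], [0.004, 0.005, -1.0]]
wrist_force: [-3.5, -2.9, 3.3]
gripper_width: 0.128
gripper_force: 30.0
```

Request:
{"fn": "play_rows", "kwargs": {
  "commands": "0.07 0 0 0 0 0;0.07 0 -0.02 0 0 0;0.05 0 -0.02 0 0 0;0 0 0 0 0 0;0 0 0 0 0 0"
}}

```text
time_s: 7.2
tcp_pos: [0.5756, 0.0917, 0.1115]
ee_rot: [[0.036, -0.999, -0.012], [-0.999, -0.036, -0.005], [0.004, 0.012, -1.0]]
wrist_force: [-16.5, 0.9, 14.4]
gripper_width: 0.123
gripper_force: 30.0
```

Request:
{"fn": "play_rows", "kwargs": {
  "commands": "0 0 0 0 0 0;0 0 0 0 0 0;0 0 0 0 0 0;0 0 0 0 0 0",
  "grip": 45
}}

```text
time_s: 7.6
tcp_pos: [0.5822, 0.0939, 0.1102]
ee_rot: [[0.036, -0.999, 0.003], [-0.999, -0.036, 0.0], [-0.0, -0.003, -1.0]]
wrist_force: [0.2, 0.2, 0.9]
gripper_width: 0.405
gripper_force: 0.0
```

Request:
{"fn": "play_rows", "kwargs": {
  "commands": "0 0 0.5 0 0 0;0 0 0.7 0 0 0;0 0 0.9 0 0 0.93;-0.5 0 0.9 0 0 0.93;-0.5 0 0.9 0 0 0.93;-0.5 0 0.5 0 0 0.93;-0.5 0 0.5 0 0 0.93;-0.5 0 0.5 0 0 0.93;-0.5 0 0.3 0 0 0.93;-0.5 0 0.3 0 0 0.93;-0.5 0 0 0 0 0.93;-0.5 0 0 0 0 0.93;-0.5 0 0 0 0 0.93;0 0 0 0 0 0.3;0 0 0 0 0 0;0 0 0 0 0 0"
}}

```text
time_s: 9.2
tcp_pos: [0.4315, 0.0939, 0.2895]
ee_rot: [[0.999, 0.044, 0.001], [0.044, -0.999, 0.0], [0.001, -0.0, -1.0]]
wrist_force: [0.2, -0.4, -0.4]
gripper_width: 0.518
gripper_force: 0.0
```

```bash
python3 - <<'E'
from h import *
p,d,i=snap('wrist','w3'); cv2.imwrite('pics/w3b.png',cv2.resize(p,(800,600)))
E
```

```text
(no output)
```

View pics/w3b.png

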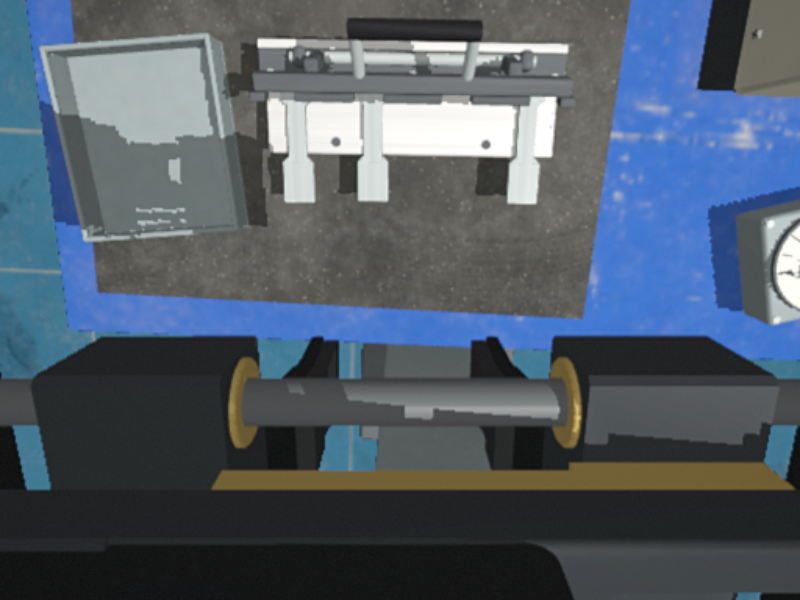

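Bar is up (handle at (415,28)). Coupon front edges at (299,202), (374,201), (522,203); tray corners (42,48), (209,35), (246,226), (87,241).

```bash
python3 - <<'E'
from h import *
p,d,i=load('w3'); s=512/800
def f(n,u,v,z): print(n,(1000*ray(i,u*s,v*s,z)).round(0)[:2])
for a in[(284,203),(314,202),(359,202),(389,201),(507,203),(537,204)]: f('cpn',*a,.036)
T=[(42,48),(209,35),(246,226),(87,241)]
for a in T: f('tray',*a,.030)
f('trayc',*np.mean(T,0),.03)
E
```

```text
cpn [463. 193.]
cpn [465. 168.]
cpn [467. 132.]
cpn [468. 107.]
cpn [471.  11.]
cpn [471. -13.]
tray [572. 378.]
tray [587. 249.]
tray [442. 226.]
tray [423. 360.]
trayc [509. 303.]
```

Request:
{"fn": "play_rows", "kwargs": {
  "commands": "0.16 0.29 -0.76 0 0 0;0.16 0.29 -0.76 0 0 0;0.16 0.29 -0.76 0 0 0;0.16 0.29 -0.76 0 0 0;0.16 0.29 -0.76 0 0 0;0.16 0.29 -0.76 0 0 0;0.16 0.29 -0.76 0 0 0;0.16 0.29 -0.76 0 0 0;0.16 0.29 -0.76 0 0 0;0.19 0.29 -0.76 0 0 0;0 0 -0.3 0 0 0;0 0 -0.3 0 0 0;0 0 -0.3 0 0 0;0 0 -0.28 0 0 0;0 0 0 0 0 0;0 0 0 0 0 0",
  "grip": 43
}}

```text
time_s: 10.85
tcp_pos: [0.4801, 0.1808, 0.0261]
ee_rot: [[0.999, 0.045, 0.001], [0.045, -0.999, 0.0], [0.001, -0.0, -1.0]]
wrist_force: [0.3, 0.9, 0.5]
gripper_width: 0.494
gripper_force: 0.0
```

Request:
{"fn": "play_rows", "kwargs": {
  "commands": "0 0 0 0 0 0;0 0 0 0 0 0;0 0 0 0 0 0;0 0 0 0 0 0;0 0 0 0 0 0;0 0 0 0 0 0",
  "grip": 18
}}

```text
time_s: 11.45
tcp_pos: [0.4801, 0.1809, 0.026]
ee_rot: [[0.999, 0.045, 0.0], [0.045, -0.999, 0.0], [0.0, -0.0, -1.0]]
wrist_force: [-0.3, -0.1, 1.8]
gripper_width: 0.269
gripper_force: 30.0
```

Request:
{"fn": "play_rows", "kwargs": {
  "commands": "-0.2 -0.01 0 0 0 0;-0.3 -0.01 0 0 0 0;-0.3 -0.01 0 0 0 0;-0.3 -0.01 0 0 0 0;-0.3 -0.01 0 0 0 0;-0.2 -0.01 0 0 0 0;0 0 0 0 0 0;0 0 0 0 0 0"
}}

```text
time_s: 12.25
tcp_pos: [0.4314, 0.1788, 0.0257]
ee_rot: [[0.999, 0.045, -0.001], [0.045, -0.999, -0.001], [-0.001, 0.001, -1.0]]
wrist_force: [-0.2, -0.4, -0.2]
gripper_width: 0.267
gripper_force: 30.0
```

Request:
{"fn": "play_rows", "kwargs": {
  "commands": "0 0 0.4 0 0 0;0 0 0.6 0 0 0;0 0 0.6 0 0 0;0 0 0.6 0 0 0;0 0 0 0 0 0;0 0 0 0 0 0"
}}

```text
time_s: 12.85
tcp_pos: [0.4318, 0.1789, 0.0914]
ee_rot: [[0.999, 0.044, -0.0], [0.044, -0.999, 0.0], [-0.0, -0.0, -1.0]]
wrist_force: [0.4, -0.6, -1.5]
gripper_width: 0.268
gripper_force: 30.0
```

```bash
python3 - <<'E'
from h import *
p,d,i=snap('wrist','w4')
c=np.hstack([p[:,:, :]]); cv2.imwrite('pics/w4b.png',c)
E
```

```text
(no output)
```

View pics/w4b.png

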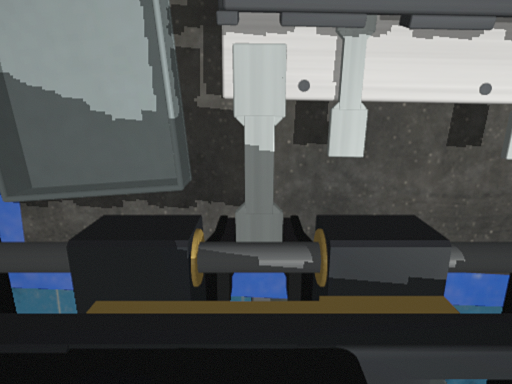

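```bash
cat >> h.py <<'E'
def tray(p,d,i):
    P=cloud(i,d).reshape(-1,3); m=(d.ravel()>0)&(P[:,2]>.024)&(P[:,2]<.034)&(P[:,1]>.212)&(P[:,1]<.46)&(P[:,0]>.36)&(P[:,0]<.66)
    q=P[m][:,:2].astype(np.float32); b=cv2.minAreaRect(q); return len(q),np.round(1000*np.array(b[0])),np.round(1000*np.array(b[1])),round(b[2],1)
E
python3 - <<'E'
from h import *
for t in('top0','w1','w3','w4'): print(t,tray(*load(t)))
E
```

```text
top0 (122, array([504., 308.]), array([152., 133.]), 6.6)
w1 (1631, array([506., 306.]), array([152., 133.]), 6.8)
w3 (2139, array([506., 306.]), array([152., 133.]), 6.5)
w4 (3131, array([492., 304.]), array([123., 132.]), 6.8)
```

Request:
{"fn": "play_rows", "kwargs": {
  "commands": "0.13 0.5 0.2 0 0 0.07;0.13 0.6 0.2 0 0 0.07;0.13 0.6 0 0 0 0.07;0.13 0.6 0 0 0 0.07;0.13 0.6 0 0 0 0.07;0.13 0.6 0 0 0 0.07;0.13 0.6 0 0 0 0.07;0.13 0.6 0 0 0 0.07;0.03 0.13 0 0 0 0;0 0 0 0 0 0;0 0 0 0 0 0"
}}

```text
time_s: 14.0
tcp_pos: [0.4635, 0.3234, 0.1032]
ee_rot: [[0.992, 0.128, -0.001], [0.128, -0.992, -0.001], [-0.001, 0.001, -1.0]]
wrist_force: [-0.9, -0.5, -0.6]
gripper_width: 0.274
gripper_force: 30.0
```

```bash
python3 - <<'E'
from h import *
a=snap('wrist','w5'); print(tray(*a)); cv2.imwrite('pics/w5b.png',a[0])
E
```

```text
(4351, array([507., 306.]), array([151., 132.]), 6.7)
```

View pics/w5b.png

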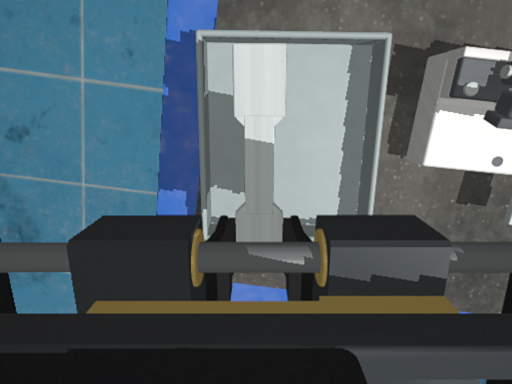

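Coupon is held over the tray, aligned (258,80–240). Small correction, lower, release.

Request:
{"fn": "play_rows", "kwargs": {
  "commands": "0.04 0.13 -0.5 0 0 0;0 0 -0.6 0 0 0;0 0 -0.6 0 0 0;0 0 -0.6 0 0 0;0 0 -0.5 0 0 0;0 0 -0.25 0 0 0;0 0 -0.18 0 0 0;0 0 0 0 0 0;0 0 0 0 0 0"
}}

```text
time_s: 14.95
tcp_pos: [0.4656, 0.3281, 0.0075]
ee_rot: [[0.992, 0.128, 0.001], [0.128, -0.992, 0.001], [0.001, -0.001, -1.0]]
wrist_force: [0.1, 0.9, -1.1]
gripper_width: 0.27
gripper_force: 30.0
```

Request:
{"fn": "play_rows", "kwargs": {
  "commands": "0 0 0 0 0 0;0 0 0 0 0 0;0 0 0 0 0 0;0 0 0.2 0 0 0;0 0 0.6 0 0 0;0 0 0.9 0 0 0;0 0 0.9 0 0 0",
  "grip": 33
}}

```text
time_s: 15.65
tcp_pos: [0.4651, 0.3277, 0.0859]
ee_rot: [[0.992, 0.128, -0.0], [0.128, -0.992, -0.0], [-0.0, 0.0, -1.0]]
wrist_force: [-0.3, 0.7, -0.1]
gripper_width: 0.38
gripper_force: 0.0
```

Request:
{"fn": "play_rows", "kwargs": {
  "commands": "0.05 -0.56 0 0 0 -0.05;0.05 -0.58 0 0 0 -0.05;0.05 -0.58 0 0 0 -0.05;0.05 -0.58 0 0 0 -0.05;0.05 -0.58 0 0 0 -0.05;0.05 -0.58 0 0 0 -0.05;0.05 -0.58 0 0 0 -0.05;0.05 -0.58 0 0 0 -0.05;0.05 -0.58 0 0 0 -0.05;0.05 -0.58 0 0 0 -0.05;0.05 -0.58 0 0 0 -0.05;0.05 -0.56 0 0 0 -0.03;0 0 -0.5 0 0 0;0 0 -0.5 0 0 0;0 0 -0.5 0 0 0;0 0 -0.5 0 0 0;0 0 0 0 0 0;0 0 0 0 0 0",
  "grip": 43
}}

```text
time_s: 17.45
tcp_pos: [0.4834, 0.1198, 0.025]
ee_rot: [[0.999, 0.042, -0.0], [0.042, -0.999, -0.0], [-0.0, 0.0, -1.0]]
wrist_force: [-0.0, 0.2, -0.1]
gripper_width: 0.494
gripper_force: 0.0
```

Request:
{"fn": "play_rows", "kwargs": {
  "commands": "0 0 0 0 0 0;0 0 0 0 0 0;0 0 0 0 0 0;0 0 0 0 0 0;0 0 0 0 0 0;0 0 0 0 0 0",
  "grip": 18
}}

```text
time_s: 18.05
tcp_pos: [0.4835, 0.1204, 0.0252]
ee_rot: [[0.999, 0.042, 0.001], [0.042, -0.999, 0.0], [0.001, -0.0, -1.0]]
wrist_force: [0.1, 1.0, 2.8]
gripper_width: 0.269
gripper_force: 30.0
```

Request:
{"fn": "play_rows", "kwargs": {
  "commands": "-0.2 -0.01 0 0 0 0;-0.3 -0.01 0 0 0 0;-0.3 -0.01 0 0 0 0;-0.3 -0.01 0 0 0 0;-0.3 -0.01 0 0 0 0;-0.2 -0.01 0 0 0 0;0 0 0 0 0 0;0 0 0 0 0 0"
}}

```text
time_s: 18.85
tcp_pos: [0.4344, 0.118, 0.0247]
ee_rot: [[0.999, 0.042, -0.002], [0.042, -0.999, -0.001], [-0.002, 0.001, -1.0]]
wrist_force: [-1.2, -0.6, 0.4]
gripper_width: 0.269
gripper_force: 30.0
```

Request:
{"fn": "play_rows", "kwargs": {
  "commands": "0 0 0.4 0 0 0;0 0 0.7 0 0 0;0 0 0.7 0 0 0;0 0 0.7 0 0 0;0 0.58 0 0 0 0;0 0.58 0 0 0 0;0 0.58 0 0 0 0;0 0.58 0 0 0 0;0 0.58 0 0 0 0.1;0.2 0.58 0 0 0 0.1;0.25 0.58 0 0 0 0.1;0.25 0.58 0 0 0 0.1;0.25 0.58 0 0 0 0.1;0.25 0.03 0 0 0 0;0 0 0 0 0 0;0 0 0 0 0 0"
}}

```text
time_s: 20.45
tcp_pos: [0.4707, 0.2752, 0.0993]
ee_rot: [[0.993, 0.116, -0.001], [0.116, -0.993, -0.001], [-0.001, 0.001, -1.0]]
wrist_force: [-0.2, -0.9, -1.4]
gripper_width: 0.273
gripper_force: 30.0
```

```bash
python3 - <<'E'
from h import *
a=snap('wrist','w6'); print(tray(*a),r.sense()['gripper_width']); cv2.imwrite('pics/w6b.png',a[0])
E
```

```text
(4411, array([508., 306.]), array([148., 132.]), 6.5) 0.2697403830234022
```

View pics/w6b.png

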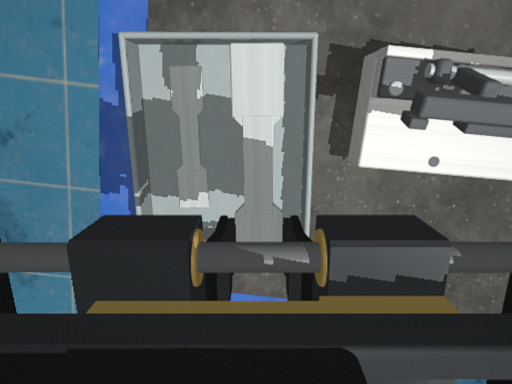

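Coupon 1 lies flat in the tray (190,135); coupon 2 is above the right half. Lower and release.

Request:
{"fn": "play_rows", "kwargs": {
  "commands": "0 0 -0.5 0 0 0;0 0 -0.6 0 0 0;0 0 -0.6 0 0 0;0 0 -0.6 0 0 0;0 0 -0.4 0 0 0;0 0 -0.25 0 0 0;0 0 -0.15 0 0 0;0 0 0 0 0 0;0 0 0 0 0 0"
}}

```text
time_s: 21.4
tcp_pos: [0.4716, 0.2762, 0.0074]
ee_rot: [[0.993, 0.117, 0.001], [0.117, -0.993, 0.001], [0.001, -0.001, -1.0]]
wrist_force: [-0.4, -0.1, -1.2]
gripper_width: 0.266
gripper_force: 30.0
```

Request:
{"fn": "play_rows", "kwargs": {
  "commands": "0 0 0 0 0 0;0 0 0 0 0 0;0 0 0 0 0 0;0 0 0.2 0 0 0;0 0 0.6 0 0 0;0 0 0.9 0 0 0;0 0 0.9 0 0 0",
  "grip": 33
}}

```text
time_s: 22.1
tcp_pos: [0.4711, 0.2757, 0.0859]
ee_rot: [[0.993, 0.117, -0.0], [0.117, -0.993, -0.0], [-0.0, 0.0, -1.0]]
wrist_force: [0.3, 0.8, 0.7]
gripper_width: 0.377
gripper_force: 0.0
```

Request:
{"fn": "play_rows", "kwargs": {
  "commands": "0.04 -0.62 0 0 0 -0.04;0.04 -0.66 0 0 0 -0.04;0.04 -0.66 0 0 0 -0.04;0.04 -0.66 0 0 0 -0.04;0.04 -0.66 0 0 0 -0.04;0.04 -0.66 0 0 0 -0.04;0.04 -0.66 0 0 0 -0.04;0.04 -0.66 0 0 0 -0.04;0.04 -0.66 0 0 0 -0.04;0.04 -0.66 0 0 0 -0.04;0.04 -0.66 0 0 0 -0.04;0.04 -0.66 0 0 0 -0.04;0.03 -0.66 0 0 0 -0.03;0.02 -0.67 0 0 0 -0.03;0 0 -0.5 0 0 0;0 0 -0.5 0 0 0;0 0 -0.5 0 0 0;0 0 -0.5 0 0 0;0 0 0 0 0 0;0 0 0 0 0 0",
  "grip": 43
}}

```text
time_s: 24.1
tcp_pos: [0.4862, -0.0013, 0.0243]
ee_rot: [[0.999, 0.035, -0.002], [0.035, -0.999, -0.001], [-0.002, 0.001, -1.0]]
wrist_force: [0.1, -0.1, 1.0]
gripper_width: 0.496
gripper_force: 0.0
```

Request:
{"fn": "play_rows", "kwargs": {
  "commands": "0 0 0 0 0 0;0 0 0 0 0 0;0 0 0 0 0 0;0 0 0 0 0 0;0 0 0 0 0 0;0 0 0 0 0 0",
  "grip": 18
}}

```text
time_s: 24.7
tcp_pos: [0.4874, -0.0003, 0.0252]
ee_rot: [[0.999, 0.036, 0.001], [0.036, -0.999, 0.0], [0.001, -0.0, -1.0]]
wrist_force: [0.1, -0.3, 3.0]
gripper_width: 0.268
gripper_force: 30.0
```

Request:
{"fn": "play_rows", "kwargs": {
  "commands": "-0.2 -0.01 0 0 0 0;-0.3 -0.01 0 0 0 0;-0.3 -0.01 0 0 0 0;-0.3 -0.01 0 0 0 0;-0.3 -0.01 0 0 0 0;-0.2 -0.01 0 0 0 0;0 0 0 0 0 0;0 0 0 0 0 0"
}}

```text
time_s: 25.5
tcp_pos: [0.4381, -0.0024, 0.0247]
ee_rot: [[0.999, 0.036, -0.002], [0.036, -0.999, -0.001], [-0.002, 0.001, -1.0]]
wrist_force: [-0.6, -0.3, 0.2]
gripper_width: 0.268
gripper_force: 30.0
```

Request:
{"fn": "play_rows", "kwargs": {
  "commands": "0 0 0.4 0 0 0;0 0 0.7 0 0 0;0 0 0.7 0 0 0;0 0 0.7 0 0 0;0 0.64 0 0 0 0;0 0.66 0 0 0 0;0 0.66 0 0 0 0;0 0.66 0 0 0 0;0 0.66 0 0 0 0;0 0.66 0 0 0 0;0 0.66 0 0 0 0;0 0.66 0 0 0 0;0 0.66 0 0 0 0.1;0 0.66 0 0 0 0.1;0.25 0.66 0 0 0 0.1;0.25 0.66 0 0 0 0.1;0.25 0.66 0 0 0 0.1;0.25 0.69 0 0 0 0.04;0.1 0 0 0 0 0;0 0 0 0 0 0"
}}

```text
time_s: 27.5
tcp_pos: [0.4719, 0.2751, 0.099]
ee_rot: [[0.993, 0.116, -0.002], [0.116, -0.993, -0.001], [-0.002, 0.001, -1.0]]
wrist_force: [0.3, -0.1, -1.0]
gripper_width: 0.269
gripper_force: 30.0
```

```bash
python3 - <<'E'
from h import *
a=snap('wrist','w7'); s=r.sense(); print(tray(*a),s['gripper_width'],s['tcp_pos']); cv2.imwrite('pics/w7b.png',a[0])
E
```

```text
(4376, array([508., 306.]), array([148., 132.]), 6.8) 0.2687001130475486 [0.47160732 0.27450347 0.09905959]
```

View pics/w7b.png

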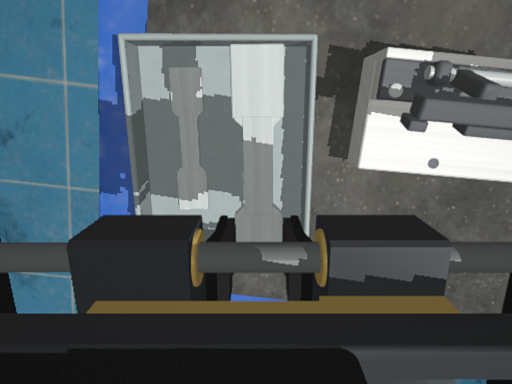

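Tray unmoved; third coupon is over the second. Lower on top of it with the tips just above the lower one.

Request:
{"fn": "play_rows", "kwargs": {
  "commands": "0 0.03 -0.5 0 0 0;0 0 -0.6 0 0 0;0 0 -0.6 0 0 0;0 0 -0.6 0 0 0;0 0 -0.4 0 0 0;0 0 -0.2 0 0 0;0 0 0 0 0 0;0 0 0 0 0 0"
}}

```text
time_s: 28.35
tcp_pos: [0.4725, 0.2764, 0.0134]
ee_rot: [[0.993, 0.117, 0.001], [0.117, -0.993, 0.001], [0.001, -0.001, -1.0]]
wrist_force: [0.5, -0.3, 0.3]
gripper_width: 0.268
gripper_force: 30.0
```

Request:
{"fn": "play_rows", "kwargs": {
  "commands": "0 0 0 0 0 0;0 0 0 0 0 0;0 0 0 0 0 0;0 0 0.2 0 0 0;0 0 0.6 0 0 0;0 0 0.9 0 0 0;0 0 0.9 0 0 0;0 0 0.9 0 0 0;0 0 0.9 0 0 0;0 0 0 0 0 0",
  "grip": 33
}}

```text
time_s: 29.35
tcp_pos: [0.4743, 0.278, 0.1498]
ee_rot: [[0.993, 0.117, 0.008], [0.117, -0.993, 0.006], [0.008, -0.005, -1.0]]
wrist_force: [-0.7, 0.8, -0.1]
gripper_width: 0.375
gripper_force: 0.0
```

```bash
python3 - <<'E'
from h import *
a=snap('wrist','w8'); print(tray(*a)); cv2.imwrite('pics/w8b.png',a[0])
print(1000*r.sense()['tcp_pos'])
E
```

```text
(3310, array([506., 306.]), array([151., 131.]), 6.5)
[473.05450191 277.14036792 147.43079651]
```

View pics/w8b.png

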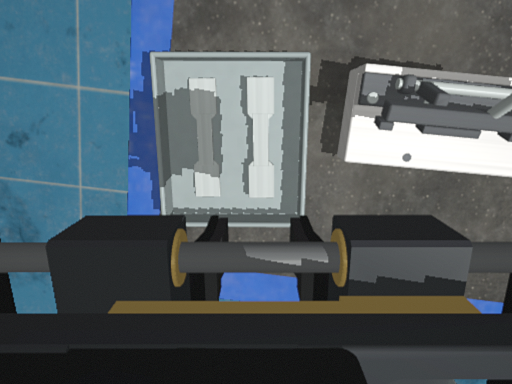

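Request:
{"fn": "play_rows", "kwargs": {
  "commands": "0 -0.2 0.9 0 0 -0.92;0 -0.5 0.9 0 0 -0.92;0.2 -0.5 0.2 0 0 -0.92;0.3 -0.55 0 0 0 -0.92;0.3 -0.55 0 0 0 -0.92;0.3 -0.55 0 0 0 -0.92;0.4 -0.55 0 0 0 -0.92;0.4 -0.55 0 0 0 -0.92;0.4 -0.55 0 0 0 -0.92;0.4 -0.55 0 0 0 -0.92;0.4 -0.55 0 0 0 -0.92;0.32 -0.57 0 0 0 -0.9;0 0 0 0 0 0;0 0 0 0 0 0",
  "grip": 45
}}

```text
time_s: 30.8
tcp_pos: [0.5742, 0.0908, 0.2038]
ee_rot: [[0.035, -0.999, -0.002], [-0.999, -0.035, -0.0], [0.0, 0.002, -1.0]]
wrist_force: [-0.8, 0.1, -0.5]
gripper_width: 0.514
gripper_force: 0.0
```

Request:
{"fn": "play_rows", "kwargs": {
  "commands": "0.05 0.03 -0.5 0 0 0;0 0 -0.6 0 0 0;0 0 -0.6 0 0 0;0 0 -0.5 0 0 0;0 0 -0.5 0 0 0;0 0 -0.38 0 0 0;0 0 0 0 0 0;0 0 0 0 0 0"
}}

```text
time_s: 31.6
tcp_pos: [0.5763, 0.0924, 0.1127]
ee_rot: [[0.036, -0.999, 0.0], [-0.999, -0.036, -0.0], [0.0, -0.0, -1.0]]
wrist_force: [-0.1, -0.7, -0.2]
gripper_width: 0.518
gripper_force: 0.0
```

Request:
{"fn": "play_rows", "kwargs": {
  "commands": "0 0 0 0 0 0;0 0 0 0 0 0;0 0 0 0 0 0;0 0 0 0 0 0;0 0 0 0 0 0;0 0 0 0 0 0;0 0 0 0 0 0",
  "grip": 5
}}

```text
time_s: 32.3
tcp_pos: [0.5755, 0.0919, 0.1125]
ee_rot: [[0.034, -0.999, -0.002], [-0.999, -0.034, -0.0], [0.0, 0.002, -1.0]]
wrist_force: [-3.4, 0.3, 2.6]
gripper_width: 0.128
gripper_force: 30.0
```

Request:
{"fn": "play_rows", "kwargs": {
  "commands": "-0.19 -0.01 0 0 0 0;-0.19 -0.01 -0.02 0 0 0;-0.19 -0.01 -0.03 0 0 0;-0.19 -0.01 -0.05 0 0 0;-0.18 -0.01 -0.06 0 0 0;-0.18 -0.01 -0.08 0 0 0;-0.17 -0.01 -0.09 0 0 0;-0.16 -0.01 -0.11 0 0 0;-0.15 -0.01 -0.12 0 0 0"
}}

```text
time_s: 33.2
tcp_pos: [0.5289, 0.0908, 0.0958]
ee_rot: [[0.035, -0.999, 0.003], [-0.999, -0.035, 0.002], [-0.002, -0.003, -1.0]]
wrist_force: [4.4, 3.9, 3.2]
gripper_width: 0.129
gripper_force: 30.0
```

Request:
{"fn": "play_rows", "kwargs": {
  "commands": "-0.14 -0.01 -0.13 0 0 0;-0.13 -0.01 -0.14 0 0 0;-0.12 0 -0.15 0 0 0;-0.11 0 -0.16 0 0 0;-0.09 0 -0.17 0 0 0;-0.08 0 -0.18 0 0 0;0 0 0 0 0 0;0 0 0 0 0 0"
}}

```text
time_s: 34.0
tcp_pos: [0.5084, 0.0901, 0.067]
ee_rot: [[0.035, -0.999, 0.001], [-0.999, -0.035, 0.002], [-0.002, -0.002, -1.0]]
wrist_force: [3.7, 4.9, -1.2]
gripper_width: 0.126
gripper_force: 30.0
```

Request:
{"fn": "play_rows", "kwargs": {
  "commands": "-0.03 0 -0.08 0 0 0;-0.03 0 -0.08 0 0 0;0 0 -0.08 0 0 0;0 0 0 0 0 0;0 0 0 0 0 0"
}}

```text
time_s: 34.5
tcp_pos: [0.5073, 0.0901, 0.0635]
ee_rot: [[0.036, -0.999, 0.004], [-0.999, -0.036, 0.002], [-0.001, -0.004, -1.0]]
wrist_force: [-2.8, 4.9, 20.9]
gripper_width: 0.126
gripper_force: 30.0
```

Request:
{"fn": "play_rows", "kwargs": {
  "commands": "0 0 0.08 0 0 0;0 0 0 0 0 0;0 0 0 0 0 0;0 0 0 0 0 0;0 0 0.4 0 0 0;0 0 0.8 0 0 0;0 0 0.8 0 0 0;0 0 0.8 0 0 0",
  "grip": 45
}}

```text
time_s: 35.3
tcp_pos: [0.5059, 0.0884, 0.1482]
ee_rot: [[0.034, -0.999, -0.001], [-0.999, -0.034, -0.001], [0.001, 0.001, -1.0]]
wrist_force: [-0.7, 0.3, -0.3]
gripper_width: 0.511
gripper_force: 0.0
```

Request:
{"fn": "play_rows", "kwargs": {
  "commands": "-0.4 0 0.9 0 0 0.64;-0.4 -0.3 0.9 0 0 0.64;-0.4 -0.7 0.9 0 0 0.64;-0.4 -0.7 0.6 0 0 0.64;-0.4 -0.7 0.5 0 0 0.64;-0.4 -0.7 0.5 0 0 0.64;-0.4 -0.7 0 0 0 0.64;-0.4 -0.7 0 0 0 0.64;-0.4 -0.7 0 0 0 0.64;-0.4 -0.7 0 0 0 0.64;-0.3 -0.7 0 0 0 0.64;0 -0.7 0 0 0 0.64;0 -0.7 0 0 0 0.64;0 -0.7 0 0 0 0.64;0 -0.7 0 0 0 0.64;0 -0.7 0 0 0 0.64;0 -0.7 0 0 0 0;0 -0.5 0 0 0 0;0 0 0 0 0 0;0 0 0 0 0 0"
}}

```text
time_s: 37.3
tcp_pos: [0.3768, -0.2502, 0.276]
ee_rot: [[1.0, -0.001, -0.001], [-0.001, -1.0, 0.0], [-0.001, -0.0, -1.0]]
wrist_force: [-0.9, -0.4, -0.5]
gripper_width: 0.518
gripper_force: 0.0
```

```bash
python3 - <<'E'
from h import *
p,d,i=snap('wrist','w9'); cv2.imwrite('pics/w9b.png',cv2.resize(p,(800,600),interpolation=cv2.INTER_CUBIC))
s=r.sense();print(s['joints'].round(1),s['tcp_pos'])
E
```

```text
[-12.9   2.7 -17.1  -0.  -70.3 102.8] [ 0.37689832 -0.24994454  0.27605912]
```

View pics/w9b.png

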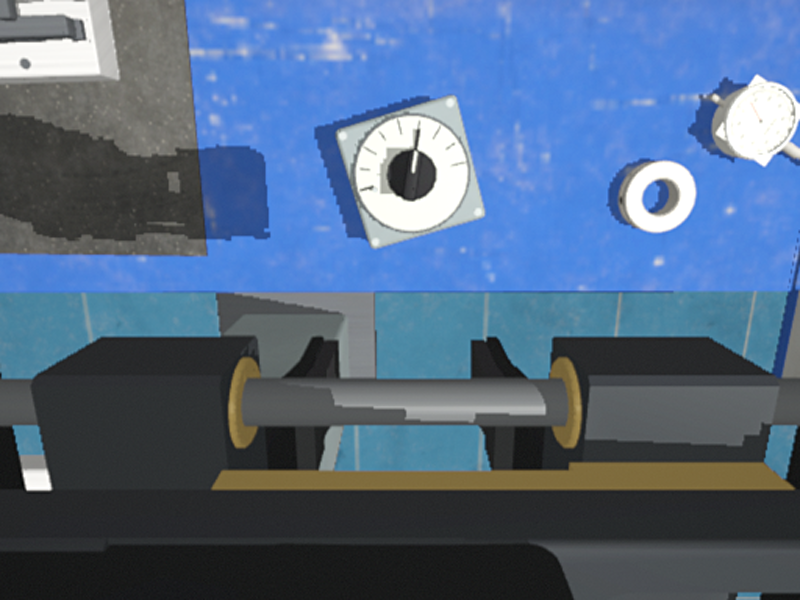

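Bar down; indicator corners at (340,132),(450,97),(482,211),(376,247), dial centre ≈(412,174), pointer to (417,125), zero mark (368,188); ring (657,197) and dial gauge (755,120) well to the right.

```bash
python3 - <<'E'
from h import *
p,d,i=load('w9'); s=512/800
w=lambda u,v,z:(1000*ray(i,u*s,v*s,z))[:2]
C=np.array([w(*a,.038) for a in[(340,132),(450,97),(482,211),(376,247)]]); print(C.round(),C.mean(0).round(1))
e=[C[0]-C[1],C[3]-C[2]]; print('y axis ang',[np.degrees(np.arctan2(a[1],a[0])).round(1) for a in e]); e=[C[1]-C[2],C[0]-C[3]]; print('x axis ang',[np.degrees(np.arctan2(a[1],a[0])).round(1) for a in e])
P=cloud(i,d); m=(P[...,2]>.064)&(P[...,2]<.075)&(abs(P[...,0]-.436)<.06)&(abs(P[...,1]+.25)<.06)
q=1000*P[m][:,:2]; print('wing',len(q),cv2.minAreaRect(q.astype(np.float32)),q.mean(0).round(1))
v=np.linalg.svd(q-q.mean(0))[2][0]; print(np.degrees(np.arctan2(v[1],v[0])))
m=(P[...,2]>.036)&(P[...,2]<.045)&(abs(P[...,0]-.436)<.08)&(abs(P[...,1]+.25)<.08); print('box',cv2.minAreaRect(1000*P[m][:,:2].astype(np.float32)))
a,b=w(417,128,.045),C.mean(0); print('pointer',a,np.degrees(np.arctan2(*(a-b)[::-1])))
m=(P[...,1]<-.15)&(P[...,0]>.5)&(P[...,2]>.1)&(d>0); print('mach',m.sum(), P[m][:,0].min() if m.any() else '')
E
```

```text
[[ 467. -202.]
 [ 491. -285.]
 [ 407. -312.]
 [ 379. -228.]] [ 436.  -256.9]
y axis ang [np.float64(106.7), np.float64(108.8)]
x axis ang [np.float64(17.8), np.float64(16.5)]
wing 295 ((435.97064208984375, -255.82254028320312), (9.91522216796875, 35.77777862548828), 81.03643798828125) [ 436.2 -255.8]
171.13121037364917
box ((436.18438720703125, -255.85784912109375), (95.15481567382812, 95.16477966308594), 16.301939010620117)
pointer [ 469.07181404 -260.35640036] -5.996579285955226
mach 0
```

Request:
{"fn": "play_rows", "kwargs": {
  "commands": "0 0 -0.1 0 0 -1;0 0 -0.2 0 0 -1;0 0 -0.2 0 0 -1;0 0 -0.2 0 0 -1;0 0 -0.2 0 0 -1;0 0 -0.2 0 0 -1;0 0 -0.2 0 0 -1;0 0 -0.2 0 0 -1;0 0 -0.2 0 0 -1;0 0 -0.2 0 0 -1;0 0 -0.2 0 0 -1;0 0 -0.2 0 0 -1;0 0 -0.2 0 0 -1;0 0 -0.2 0 0 -1;0 0 -0.2 0 0 -1;0 0 -0.2 0 0 -1;0 0 -0.2 0 0 -1;0 0 -0.2 0 0 -1;0 0 -0.2 0 0 -1;0 0 -0.2 0 0 -1",
  "grip": 40
}}

```text
time_s: 39.35
tcp_pos: [0.3774, -0.2495, 0.1591]
ee_rot: [[-0.991, -0.136, 0.0], [-0.136, 0.991, 0.0], [-0.0, -0.0, -1.0]]
wrist_force: [0.7, -1.1, 0.6]
gripper_width: 0.459
gripper_force: 0.0
```

Request:
{"fn": "play_rows", "kwargs": {
  "commands": "0.2 0 0 0 0 -1;0.4 0 0 0 0 -0.98;0.5 -0.1 0 0 0 0;0.5 -0.1 0 0 0 0;0.37 0 0 0 0 0;0 0 0 0 0 0;0 0 0 0 0 0"
}}

```text
time_s: 40.05
tcp_pos: [0.436, -0.2557, 0.1588]
ee_rot: [[-0.988, 0.155, -0.001], [0.155, 0.988, 0.0], [0.001, 0.0, -1.0]]
wrist_force: [-0.7, 0.2, -0.9]
gripper_width: 0.461
gripper_force: 0.0
```

Request:
{"fn": "play_rows", "kwargs": {
  "commands": "0 0 -0.5 0 0 0;0 0 -0.6 0 0 0;0 0 -0.6 0 0 0;0 0 -0.6 0 0 0;0 0 -0.6 0 0 0;0 0 -0.4 0 0 0;0 0 -0.2 0 0 0;0 0 0 0 0 0;0 0 0 0 0 0"
}}

```text
time_s: 40.95
tcp_pos: [0.4366, -0.2564, 0.0546]
ee_rot: [[-0.988, 0.155, 0.001], [0.155, 0.988, -0.0], [-0.001, -0.0, -1.0]]
wrist_force: [-0.2, -0.5, -0.5]
gripper_width: 0.462
gripper_force: 0.0
```

Request:
{"fn": "play_rows", "kwargs": {
  "commands": "0 0 0 0 0 0;0 0 0 0 0 0;0 0 0 0 0 0;0 0 0 0 0 0;0 0 0 0 0 0;0 0 0 0 0 0;0 0 0 0 0 0",
  "grip": 4
}}

```text
time_s: 41.65
tcp_pos: [0.4366, -0.2558, 0.0541]
ee_rot: [[-0.988, 0.155, 0.0], [0.155, 0.988, 0.001], [-0.0, 0.001, -1.0]]
wrist_force: [-0.7, 5.7, 3.4]
gripper_width: 0.113
gripper_force: 30.0
```

Request:
{"fn": "play_rows", "kwargs": {
  "commands": "0 0 0 0 0 0.3;0 0 0 0 0 0.5;0 0 0 0 0 0.5;0 0 0 0 0 0.5;0 0 0 0 0 0.5;0 0 0 0 0 0.5;0 0 0 0 0 0.5;0 0 0 0 0 0.5;0 0 0 0 0 0.5;0 0 0 0 0 0.5;0 0 0 0 0 0.5;0 0 0 0 0 0.5;0 0 0 0 0 0.5;0 0 0 0 0 0.5"
}}

```text
time_s: 43.05
tcp_pos: [0.436, -0.2545, 0.0541]
ee_rot: [[-0.647, -0.762, -0.001], [-0.762, 0.647, 0.002], [-0.001, 0.002, -1.0]]
wrist_force: [-0.3, 12.5, 6.6]
gripper_width: 0.111
gripper_force: 30.0
```

Request:
{"fn": "play_rows", "kwargs": {
  "commands": "0 0 0 0 0 0.5;0 0 0 0 0 0.5;0 0 0 0 0 0.5;0 0 0 0 0 0.5;0 0 0 0 0 0.5;0 0 0 0 0 0.5;0 0 0 0 0 0.5;0 0 0 0 0 0.5;0 0 0 0 0 0.5;0 0 0 0 0 0.5;0 0 0 0 0 0.5;0 0 0 0 0 0.5;0 0 0 0 0 0;0 0 0 0 0 0"
}}

```text
time_s: 44.45
tcp_pos: [0.4346, -0.2541, 0.0541]
ee_rot: [[0.192, -0.981, -0.004], [-0.981, -0.192, 0.003], [-0.004, 0.003, -1.0]]
wrist_force: [-3.0, 13.4, 9.4]
gripper_width: 0.109
gripper_force: 30.0
```

```bash
python3 -c "
from h import *
s=r.sense();x=s['ee_rot'][:,0];print(np.degrees(np.arctan2(x[1],x[0])),s['moment'],s['wrist_force'],s['joints'].round(1))"
```

```text
-78.9375949334482 [4.09274532 0.72125594 0.06349252] [-2.96780057 13.43674969  9.3592489 ] [-11.9  21.8 -28.4  -0.2 -40.   23.1]
```

Request:
{"fn": "play_rows", "kwargs": {
  "commands": "0 0.04 0 0 0 0.2;0 0.02 0 0 0 0.2;0 0 0 0 0 0.2;0 0 0 0 0 0.2;0 0 0 0 0 0;0 0 0 0 0 0"
}}

```text
time_s: 45.05
tcp_pos: [0.4345, -0.254, 0.0541]
ee_rot: [[0.306, -0.952, -0.004], [-0.952, -0.306, 0.001], [-0.002, 0.003, -1.0]]
wrist_force: [-4.0, 3.8, 7.1]
gripper_width: 0.114
gripper_force: 30.2
```

```bash
python3 -c "
from h import *
s=r.sense();x=s['ee_rot'][:,0];print(np.degrees(np.arctan2(x[1],x[0])),s['moment'],s['wrist_force'],s['joints'].round(1))"
```

```text
-72.1719497947143 [ 1.39490978  0.94296967 -0.40598333] [-4.00124887  3.80829249  7.10737937] [-11.8  21.8 -28.6  -0.1 -39.9  29.7]
```

Request:
{"fn": "play_rows", "kwargs": {
  "commands": "0 0 0 0 0 0.15;0 0 0 0 0 0.15;0 0 0 0 0 0;0 0 0 0 0 0"
}}

```text
time_s: 45.45
tcp_pos: [0.4345, -0.254, 0.054]
ee_rot: [[0.348, -0.938, -0.004], [-0.938, -0.348, 0.002], [-0.003, 0.003, -1.0]]
wrist_force: [-3.9, 4.0, 6.7]
gripper_width: 0.119
gripper_force: 31.3
```

```bash
python3 -c "
from h import *
s=r.sense();x=s['ee_rot'][:,0];print(np.degrees(np.arctan2(x[1],x[0])),s['moment'],s['wrist_force'],s['joints'].round(1))"
```

```text
-69.66058700461114 [ 1.33269702  0.95157176 -0.64586819] [-3.85175487  4.01450892  6.6553083 ] [-11.8  21.8 -28.6  -0.1 -39.9  32.2]
```

Request:
{"fn": "play_rows", "kwargs": {
  "commands": "0 0 0 0 0 0;0 0 0 0 0 0;0 0 0 0 0 0;0 0 0 0 0 0;0 0 0 0 0 0;0 0 0.3 0 0 0;0 0 0.6 0 0 0;0 0 0.8 0 0 0;-0.2 0 0.8 0 0 0;-0.4 0 0.8 0 0 0;-0.4 0 0.8 0 0 0;-0.4 0 0.8 0 0 0;-0.4 0.4 0.8 0 0 0;-0.4 0.8 0.8 0 0 0;0 0.8 0.4 0 0 0;0 0.4 0.4 0 0 0;0 0 0 0 0 0;0 0 0 0 0 0",
  "grip": 40
}}

```text
time_s: 47.25
tcp_pos: [0.3702, -0.1824, 0.2731]
ee_rot: [[0.352, -0.936, 0.001], [-0.936, -0.352, 0.0], [0.0, -0.001, -1.0]]
wrist_force: [0.2, 0.0, -0.3]
gripper_width: 0.459
gripper_force: 0.0
```

```bash
python3 - <<'E'
from h import *
p,d,i=snap('wrist','w10'); pt,dt,it=snap('top','top1'); ps,ds,isc=snap('scene','scene1')
P=cloud(i,d); m=(P[...,2]>.064)&(P[...,2]<.075)&(abs(P[...,0]-.436)<.06)&(abs(P[...,1]+.256)<.06)
q=1000*P[m][:,:2]; print('wing',len(q))
if len(q)>20:
    print(cv2.minAreaRect(q.astype(np.float32)))
    v=np.linalg.svd(q-q.mean(0))[2][0]; print(np.degrees(np.arctan2(v[1],v[0])))
m=(P[...,2]>.036)&(P[...,2]<.045)&(abs(P[...,0]-.436)<.08)&(abs(P[...,1]+.25)<.08); print('box',cv2.minAreaRect(1000*P[m][:,:2].astype(np.float32)))
print('tray',tray(pt,dt,it))
a=cv2.resize(p,(400,300)); b=cv2.resize(ps[140:280,130:320],(400,300),interpolation=cv2.INTER_CUBIC); c=cv2.resize(pt[150:260,110:260],(400,300),interpolation=cv2.INTER_CUBIC)
cv2.imwrite('pics/m10.png',np.vstack([np.hstack([a,b]),np.hstack([c,c*0])]))
E
```

```text
wing 342
((435.8553466796875, -256.3075866699219), (10.166145324707031, 36.02679443359375), 15.998918533325195)
106.51940809214571
box ((435.6758728027344, -256.2763366699219), (95.02738189697266, 95.1169662475586), 16.24114418029785)
tray (150, array([514., 313.]), array([151., 133.]), 6.3)
```

View pics/m10.png

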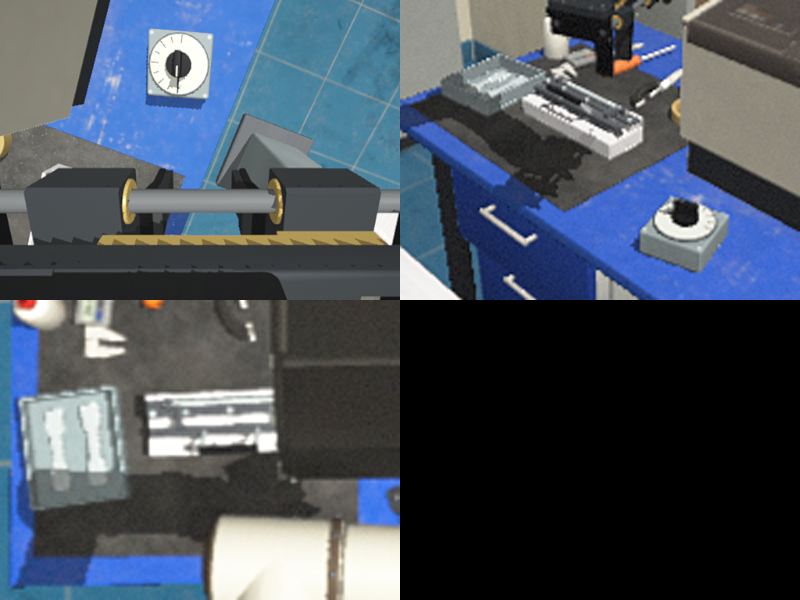

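Panels: pointer on zero (wing 106.5° vs indicator y 106.2°), both stacks flat in the tray, bar down. A quick numeric check of the handle height, then hand in.

```bash
python3 - <<'E'
from h import *
for t in('top0','top1','scene0','scene1','w1'):
    p,d,i=load(t); P=cloud(i,d); m=(d>0)&(abs(P[...,0]-.515)<.05)&(P[...,1]>.055)&(P[...,1]<.13)&(P[...,2]>.06)&(P[...,2]<.14)
    print(t,m.sum(),P[m].mean(0).round(4) if m.any() else '')
E
```

```text
top0 87 [0.5072 0.0939 0.0813]
top1 83 [0.5069 0.0924 0.0809]
scene0 51 [0.5028 0.09   0.0795]
scene1 52 [0.5038 0.0911 0.0784]
w1 696 [0.5101 0.0924 0.0808]
```

```bash
python3 -c "
from h import *
print(r.finish_job())"
```

```text
the job is handed in; nothing more can be done
None
```

The job is handed in at about 47 s: the three coupons present lie flat in the tray (one alone, two stacked), the bar is fully down, the knob is on its zero stop, and the oil bottle, ring and dial gauge were left alone.

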